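# Seat a board carrier on an inspection stage by feel

## Robot

A 6-joint arm with a two-finger parallel gripper is mounted at the origin on the work surface. World frame = base frame: x ahead of the robot, y to its left, z up, the work surface at z = 0. Lengths are in mm, angles in degrees, forces in N, time in s.
With the tool pointing down it reaches from about 350 to 850 mm from the base axis. Payload 8.1 kg.
Tool frame: the origin (TCP) lies between the finger pads; the fingertips stand r.nose_length ahead of it and the grasp point (between the pads) lies 3 mm ahead of it (r.nose_length is the distance from the TCP to the fingertips, in mm); x points along the fingers, y is the direction in which the jaws open and shut, and the axes are right-handed (so a half turn about x gives the same grasp; the last joint's range is limited). The gripper opens to 85 mm and grips with 20 to 120 N. Pads are 22 mm wide; open, the fingers measure 114 mm over their backs; the gripper's body (76 mm by 85 mm) begins 54 mm behind the grasp point. The pads swing forward as they close: fully open they stand 13 mm farther back than shut.
Start: joints at [-74.45, 7.471, 85.268, -0, 87.261, -4.893], TCP at [209.587, -562.209, 253.292] pointing down, gripper open.
Joint ranges: [-169.43, 169.43], [-51.17, 129.36], [1.28, 143.12], [-76.62, 256.62], [0, 156.53], [-152.29, 152.29]. Speed limits (degrees/s): [136.94, 136.94, 159.86, 180, 180, 180].

## Interface

Orientations are given as [roll, pitch, yaw] about the fixed x, y, z axes, in that order (R = Rz(yaw) Ry(pitch) Rx(roll)).
In Python, from bench import sense, optics, order, r gives the robot as it stands.
- The arm moves only by the tool carry_out, never from a script. Its argument "commands" is one flat list of numbers, 7 for each row, row after row: the shift along the tool's x, y, z in m, then the turn, a rotation vector about the tool's x, y, z in degrees, then the closure, from -1 (fully open) to 1 (shut), so that 0 is half open. A call has 1 to 12 rows; each row is the pose to reach, as a shift and turn from the pose measured when the call began, along the tool's axes at that moment; what a row does not reach only later rows make up. A row lasts 1/8 s, in which the tool goes at most 62.5 mm and 10.7 degrees, less where a joint would pass 70% of its speed; a pose out of reach is approached as far as the arm can. A call with a gripper value outside its range is refused whole. The fingers move at their own pace and stop on an object; "grip_force" is the grip in N (left out, the last holds). Time passes only in rows, so rows that repeat a pose let the fingers close. It gives the time, the measured TCP pose, the force and the opening at its end, in the units of the state.
- sense(): the state, without advancing time (a new reading comes with each control period).
- optics.snapshot(name): name is "scene" or "top"; returns (picture, depth): 480x640x3 uint8, red, green, blue; 480x640 float32, mm along the optical axis (not along the pixel's ray), 0 where there is no reading.
- optics.calibration(name): a dict with "mtx" (3x3 intrinsics, pixels), "extrinsics" (4x4, takes a point from camera to world coordinates). Camera axes: x right, y up, looking along -z (the intrinsics and any distortion apply to the point x, -y, -z); pixel columns grow to the right and rows downward; lengths in mm; the calibration is good to about 2 mm. A picture is of the moment at which its call begins. calibration takes no time and is no camera call.
- order.hand_in(): hands the job in, once; it reports no verdict.
The state is a dict: "time": time; "joint_pos": joint angles; "qd": joint speeds; "joint_efforts": joint torques, N m; "tool_pos": TCP position; "tcp_rot": TCP orientation; "ft_force": force on the tool from outside, world axes, zero at the start; "wrist_torque": the same for the moment, N m; "finger_gap": finger opening in mm.
Only numpy, scipy, OpenCV 4.12 (cv2) and the standard library are available. Lean on these libraries where they do the work, as an engineer would, in place of code of your own. Each camera call takes 0.05 s, during which the arm holds its last target. There are 200 camera calls.

## Task

Pick up the circuit-board carrier by its bar and settle its three ball feet fully home on the inspection stage: one in the cone, one in the groove, one on the flat pad. The stage top has been wound out an unknown way along its slide, so find the cone gently by eye or by feel, never bearing on the stage with more than 25 N, and have all three feet home while you still hold the bar before you let go and draw clear. Leave the other things on the bench where they are.

Things in the scene. Friction and masses are not known exactly. Their poses are not given: they have to be found in the camera images.
- carrier_bar (a point): centre of the lifting bar of the board carrier, 50 mm above the undersides of its feet. Aluminium bar 100 mm long along the carrier's x, 16 mm wide (y), 18 mm high, on posts at its two ends, 23 mm of clear air below it. Axes: x along the bar, z up. The three ball centres are 43 mm below this point at (x, y): cone foot (-45, -35), groove foot (45, -35), flat foot (0, 40) mm.
- carrier: the board carrier: loose aluminium plate 150 x 108 x 6 mm with a green circuit board under the bar, 0.33 to 0.55 kg, standing on its feet on the bench to one side, the stage on the other. Origin 50 mm straight below the bar's centre, level with the feet's undersides; same axes. The plate's underside is 14 mm above the origin.
- foot_cone (a point): centre of the ball foot (steel, 14 mm diameter) that belongs in the cone; in the carrier's frame at (-45, -35, 7) mm
- foot_groove (a point): centre of the ball foot (steel, 14 mm diameter) that belongs in the groove; in the carrier's frame at (45, -35, 7) mm
- foot_flat (a point): centre of the ball foot (steel, 14 mm diameter) that belongs on the flat pad; in the carrier's frame at (0, 40, 7) mm
- stage: fixed black housing of the stage, 210 x 140 x 30 mm; origin at the centre of its underside, x along its length. Its aluminium top, 180 x 130 mm with three rigid steel seats, is locked somewhere 8 to 42 mm towards +x from the centre: this offset is not measured, but can be seen or felt. Home, the carrier lies the same way round as the stage, ball centres 57.9 mm and bar centre 100.9 mm above the bench.
- cone_mid (a point): where the cone's mouth would be with the top wound to the centre (the real one is 8 to 42 mm on from it along the stage's +x). It is in the flat upper face (land), 54 mm above the bench, of a block 80 x 32 mm: mouth 12 mm across, 45 degree walls. A ball on the land stands 3.1 mm above home; a ball less than 3 mm off the cone's axis stands up to that much too high and is pushed sideways to the axis.
- groove_mid (a point): where the middle of the V groove's mouth would be with the top wound to the centre (shifted with the cone). Groove along the stage's x, 80 mm long, open at both ends, mouth 12 mm wide, 45 degree walls, in a block 32 mm wide, as high as the cone's. The seats are dry (friction 0.42 to 0.66): a foot can hang on a wall until it is worked about
- flat_mid (a point): where the middle of the flat pad's upper face would be with the top wound to the centre (shifted with the cone): 74 mm along x by 30 mm, 50.9 mm above the bench
- multimeter: hand-held multimeter lying on its back, 150 x 78 x 34 mm, to be left alone; origin at the centre of its underside
- phone: phone lying flat, 145 x 70 x 9 mm, to be left alone; origin at the centre of its underside
- mouse: computer mouse, 105 x 58 x 33 mm, to be left alone; origin at the centre of its underside
- jar: small round flux jar, 44 mm across, 45 mm high, between the two work places, to be left alone; origin at the centre of its underside
- screwdriver: screwdriver lying on the mat between the two work places, 170 mm long, to be left alone; origin at the centre of its underside
- spool: grey wire spool standing on its flat side, 54 mm across, 35 mm high, to be left alone; origin at the centre of its underside
- parts_tray: low open tray with compartments, 90 x 130 x 22 mm, at the back, to be left alone; origin at the centre of its underside
There are look-alikes about, which are no part of the job. What is shaped like the carrier but brown is not meant.

How it is judged (in metres and radians):
On the way, in this order (a step that is already met when the one before it is completed fails the run):
1. the carrier is lifted by the fingers clear of the bench (height (world z) of carrier_bar above 0.08 m and contact force between the fingers and carrier above 1 N), for 0.2 s.
2. all three feet are home on the stage while the fingers still hold the carrier (z of foot_cone in the frame of stage between 0.0564 and 0.0592 m and z of foot_groove in the frame of stage between 0.0564 and 0.0592 m and z of foot_flat in the frame of stage between 0.0564 and 0.0592 m and x of carrier_bar in the frame of stage between 0 and 0.05 m and contact force between the fingers and carrier above 1 N), for 0.2 s.
At the end, for the whole second after the job is handed in: The carrier rests on the stage, let go and still, upright within 0.03 rad, each ball foot's centre 57.9 mm above the bench (between 1.5 mm below and 1.3 mm above), the bar's centre 0 to 50 mm from the stage's centre along its x (z of foot_cone in the frame of stage between 0.0564 and 0.0592 m and z of foot_groove in the frame of stage between 0.0564 and 0.0592 m and z of foot_flat in the frame of stage between 0.0564 and 0.0592 m and x of carrier_bar in the frame of stage between 0 and 0.05 m and contact force between carrier and stage above 1 N and angle between carrier's own z axis and vertical below 0.03 rad and linear speed of carrier below 0.01 m/s and angular speed of carrier below 0.05 rad/s and contact force between the fingers and carrier below 0.05 N); the robot touches nothing.
It fails at once if the carrier bears on the stage with more than 25 N (contact force between carrier and stage above 25 N).
It fails at once if the fingers or arm press on the stage with more than 25 N (contact force between any of the fingers, the arm and stage above 25 N).
It fails at once if another thing on the bench is moved by more than 20 mm (distance of any of multimeter, phone, mouse, jar, screwdriver, spool, parts_tray from where it was at the start of the episode above 0.02 m).
It also fails if it takes over 51 s, if anything falls off the work surface, if the arm or the gripper's body presses on something with over 40 N, if the wrist force passes 120 N, or if a joint passes its speed limit or range.

## Working session

There is one attempt and no reset: what is moved stays moved. The work goes in short steps, Python scripts to look and compute and a tool call to move; the robot and the scene stay as the last step left them, time stands still between calls to the robot, and variables do not carry over. Pictures are saved under pics/ and viewed, about 8 in all and at most 12, crops included, and the job is handed in when it is done.

Besides the shell and the picture viewer there is one more tool, called after "Request:" as name(argument=value, ...) on one line, values as JSON. carry_out: Moves the arm, as the interface text tells. Its arguments: {"type":"object","properties":{"commands":{"type":"array","items":{"type":"number"}},"grip_force":{"type":"number"}},"required":["commands"]}

```bash
ls; mkdir -p pics; python3 - <<'E'
from bench import sense, optics, order, r
import cv2,numpy as np
print(sense(), r.nose_length)
for n in("scene","top"):
    p,d=optics.snapshot(n); cv2.imwrite(f"pics/{n}0.png",p[...,::-1]); np.savez(f"{n}0.npz",p=p,d=d)
    c=optics.calibration(n); print(n,c)
E
```

```text
pics
{'time': 0.0, 'joint_pos': array([-7.44492222e+01,  7.51612354e+00,  8.53299805e+01, -7.15095704e-04,
        8.72618634e+01, -4.89373889e+00]), 'qd': array([-0.00814032,  0.09036647,  0.01975724,  0.0227024 , -0.00288454,
        0.0413993 ]), 'joint_efforts': array([ 2.15797292e-03, -5.69398391e+01, -5.00543332e+01,  8.89179751e-05,
        1.47005136e-02, -5.29179329e-05]), 'tool_pos': array([ 209.45124714, -561.70281832,  252.22709322]), 'tcp_rot': array([-94.51472782,  89.8920302 , 105.92982371]), 'ft_force': array([ 0.22444814,  0.53183924, -0.43447085]), 'wrist_torque': array([ 0.02801052, -0.02579257, -0.02052015]), 'finger_gap': 85.10678386075837} 22.0
scene {'mtx': array([[553.38064581,   0.        , 315.75559364],
       [  0.        , 553.38064581, 252.01797058],
       [  0.        ,   0.        ,   1.        ]]), 'extrinsics': array([[-3.00562495e-01, -6.65813777e-01,  6.82901311e-01,
         1.34518674e+03],
       [ 9.53760859e-01, -2.10985309e-01,  2.14068733e-01,
         2.68727799e+02],
       [ 1.55223320e-03,  7.15665574e-01,  6.98441391e-01,
         8.80136050e+02],
       [ 0.00000000e+00,  0.00000000e+00,  0.00000000e+00,
         1.00000000e+00]])}
top {'mtx': array([[435.15790865,   0.        , 319.94527132],
       [  0.        , 435.15790865, 242.93923689],
       [  0.        ,   0.        ,   1.        ]]), 'extrinsics': array([[-1.48912583e-02,  9.91040809e-01, -1.32726660e-01,
         4.22056823e+02],
       [-9.99829581e-01, -1.62071598e-02, -8.83949162e-03,
         2.24419105e+00],
       [-1.09114191e-02,  1.32572409e-01,  9.91113262e-01,
         1.10890271e+03],
       [ 0.00000000e+00,  0.00000000e+00,  0.00000000e+00,
         1.00000000e+00]])}
```

View pics/top0.png

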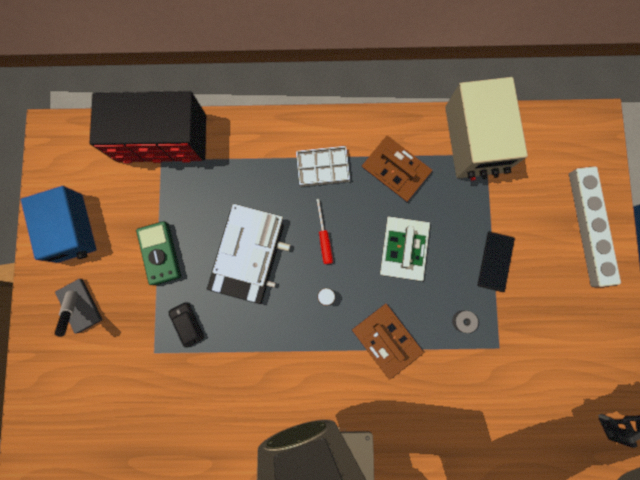

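View pics/scene0.png

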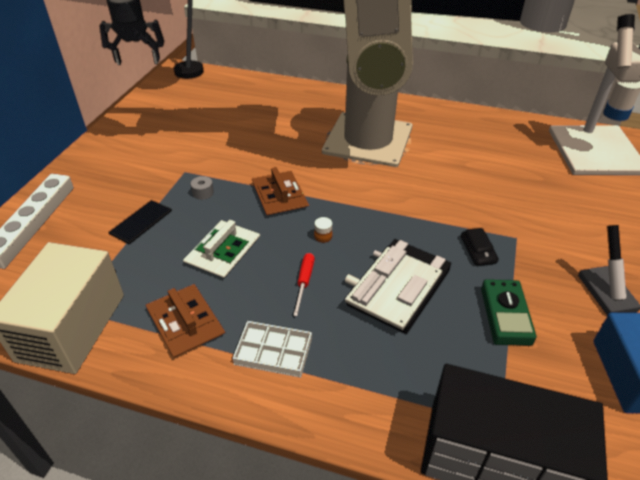

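The top view shows the white carrier with its green board at (406,248) and the stage at (248,252). The housing's black end sticks out at (238,288), so the top is wound towards image-up. Next I'll zoom in and measure.

```bash
cat > h.py <<'E'
import numpy as np,cv2
from bench import optics
def cloud(n,d):
    c=optics.calibration(n);K=c["mtx"];T=c["extrinsics"]
    v,u=np.indices(d.shape);x=(u-K[0,2])/K[0,0]*d;y=(v-K[1,2])/K[1,1]*d
    P=np.stack([x,-y,-d,np.ones_like(d)],-1)@T.T
    P=P[...,:3];P[d<=0]=np.nan;return P
def proj(n,X):
    c=optics.calibration(n);K=c["mtx"];p=np.linalg.inv(c["extrinsics"])@np.r_[X,1]
    return K[0,0]*p[0]/-p[2]+K[0,2],K[1,1]*-p[1]/-p[2]+K[1,2]
E
python3 - <<'E'
from h import *
S=[]
for n,bx in(("top",[(370,205,80,90),(200,195,100,110)]),("scene",[(175,210,95,75),(335,230,125,105)])):
    z=np.load(n+"0.npz");P=cloud(n,z["d"])
    for (x,y,w,h) in bx:
        S.append(cv2.resize(z["p"][y:y+h,x:x+w],(400,300),interpolation=cv2.INTER_CUBIC))
    if n=="top":
        for (x,y,w,h),lo,hi in((bx[0],44,70),(bx[0],12,22),(bx[1],47,60),(bx[1],36,45.5),(bx[1],24,35)):
            Q=P[y:y+h,x:x+w].reshape(-1,3);Q=Q[np.isfinite(Q[:,2])];m=(Q[:,2]>lo)&(Q[:,2]<hi);Q=Q[m]
            print(lo,hi,len(Q),np.median(Q[:,2]) if len(Q) else 0, cv2.minAreaRect(Q[:,:2].astype(np.float32)) if len(Q)>3 else 0)
        Q=P[195:305,200:300,2];print(np.histogram(Q[np.isfinite(Q)],bins=range(0,66,3)))
        Q=P[205:295,370:450,2];print(np.histogram(Q[np.isfinite(Q)],bins=range(0,66,3)))
cv2.imwrite("pics/z1.png",np.vstack([np.hstack(S[:2]),np.hstack(S[2:])])[...,::-1])
E
```

```text
44 70 306 58.08488583162557 ((552.4598388671875, -201.6649169921875), (17.359514236450195, 99.59394836425781), 80.98973083496094)
12 22 1273 19.36699370366523 ((553.163818359375, -200.52505493164062), (108.43224334716797, 150.91099548339844), 80.81602478027344)
47 60 1236 52.88695413350672 ((565.6483764648438, 195.63760375976562), (106.70927429199219, 173.901123046875), 74.2839584350586)
36 45.5 2428 40.17356418466568 ((549.7476806640625, 197.1790771484375), (133.0116729736328, 214.36622619628906), 74.38445281982422)
24 35 1246 30.353882089882063 ((540.0111694335938, 186.04165649414062), (170.15530395507812, 221.17071533203125), 73.95497131347656)
(array([2830,  767,   43,    8,   15,   26,   47,   57,  103,  447,  534,
        232,  676, 1308,  434,   71,  270,  512,  375,   46,    0]), array([ 0,  3,  6,  9, 12, 15, 18, 21, 24, 27, 30, 33, 36, 39, 42, 45, 48,
       51, 54, 57, 60, 63]))
(array([2134,  464,   18,    1,   14,  287,  771,  566,  456,  115,   11,
          2,    1,    1,    6,    8,    7,   14,   65,  153,   54]), array([ 0,  3,  6,  9, 12, 15, 18, 21, 24, 27, 30, 33, 36, 39, 42, 45, 48,
       51, 54, 57, 60, 63]))
```

View pics/z1.png

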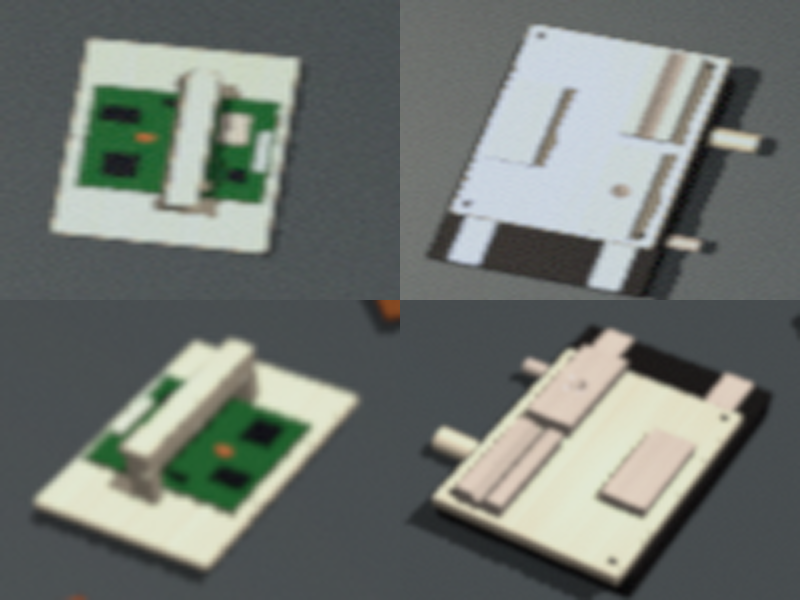

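```bash
cat >> h.py <<'E'
from bench import sense
from scipy.spatial.transform import Rotation as Ro
def down(jaw):  # tool pointing down, jaw axis at azimuth jaw deg
    a=np.radians(jaw);x=np.array([0,0,-1.]);y=np.array([np.cos(a),np.sin(a),0]);return np.c_[x,y,np.cross(x,y)]
def rel(p,R):
    s=sense();R0=Ro.from_euler("xyz",s["tcp_rot"],degrees=True).as_matrix()
    d=R0.T@(np.array(p)-s["tool_pos"])/1000;w=Ro.from_matrix(R0.T@R).as_rotvec(degrees=True)
    print("shift",d.round(4),"rot",w.round(2));return d,w
E
python3 - <<'E'
from h import *
s=sense();print(Ro.from_euler("xyz",s["tcp_rot"],degrees=True).as_matrix().round(3))
for j in(81,-99):
    rel((552.6,-201.2,150),down(j));rel((552.6,-201.2,55),down(j))
# scene cross-check of bar and of stage blocks
z=np.load("scene0.npz");P=cloud("scene",z["d"])
for (x,y,w,h),lo,hi in(((175,210,95,75),56,64),((175,210,95,75),16,21.5),((335,230,125,105),50,58),((335,230,125,105),36,44)):
    Q=P[y:y+h,x:x+w].reshape(-1,3);Q=Q[(Q[:,2]>lo)&(Q[:,2]<hi)]
    print(lo,hi,len(Q),np.median(Q[:,2]),cv2.minAreaRect(Q[:,:2].astype(np.float32)))
E
```

```text
[[-0.     0.349 -0.937]
 [ 0.002 -0.937 -0.349]
 [-1.    -0.002 -0.   ]]
shift [ 0.1028 -0.2178 -0.4475] rot [-1.5056e+02 -1.3000e-01  2.0000e-02]
shift [ 0.1978 -0.2177 -0.4474] rot [-1.5056e+02 -1.3000e-01  2.0000e-02]
shift [ 0.1028 -0.2178 -0.4475] rot [2.944e+01 1.000e-02 9.000e-02]
shift [ 0.1978 -0.2177 -0.4474] rot [2.944e+01 1.000e-02 9.000e-02]
56 64 250 59.21815050242026 ((553.8142700195312, -200.88597106933594), (19.521984100341797, 100.54071807861328), 80.46398162841797)
16 21.5 849 19.879462018868253 ((510.9688415527344, -194.00042724609375), (111.60741424560547, 236.6424102783203), 80.25995635986328)
50 58 1307 53.668025921604 ((566.1360473632812, 194.89892578125), (107.32691955566406, 173.54718017578125), 74.45665740966797)
36 44 2630 40.801990180183054 ((550.64013671875, 197.4453125), (131.86767578125, 217.3587188720703), 73.9220962524414)
```

Request:
carry_out(commands=[0.01,-0.218,-0.447,29.4,0,0,-1,0.03,-0.218,-0.447,29.4,0,0,-1,0.05,-0.218,-0.447,29.4,0,0,-1,0.07,-0.218,-0.447,29.4,0,0,-1,0.09,-0.218,-0.447,29.4,0,0,-1,0.1,-0.218,-0.447,29.4,0,0,-1,0.1,-0.218,-0.447,29.4,0,0,-1,0.1,-0.218,-0.447,29.4,0,0,-1,0.1,-0.218,-0.447,29.4,0,0,-1,0.1,-0.218,-0.447,29.4,0,0,-1,0.1,-0.218,-0.447,29.4,0,0,-1,0.1,-0.218,-0.447,29.4,0,0,-1], grip_force=50)

```text
time: 1.6
tool_pos: [551.7, -202.7, 153.5]
tcp_rot: [-102.7, 89.9, 68.2]
ft_force: [-0.2, -0.5, 0.2]
finger_gap: 85.5
```

```bash
python3 - <<'E'
from h import *
s=sense();print(s["tool_pos"],s["joint_pos"]);rel((553,-201,55),down(-99.2))
E
```

```text
[ 551.67697664 -202.68067903  153.51015827] [-2.52038989e+01  9.45141038e+00  9.36981198e+01  5.86164693e-02
  7.68538919e+01  7.38496789e+01]
shift [ 0.0985 -0.0018 -0.001 ] rot [ 0.13 -0.01  0.06]
```

Request:
carry_out(commands=[0.05,-0.002,-0.001,0,0,0,-1,0.085,-0.002,-0.001,0,0,0,-1,0.0985,-0.002,-0.001,0,0,0,-1,0.0985,-0.002,-0.001,0,0,0,0,0.0985,-0.002,-0.001,0,0,0,1,0.0985,-0.002,-0.001,0,0,0,1,0.0985,-0.002,-0.001,0,0,0,1,0.0985,-0.002,-0.001,0,0,0,1,0.0985,-0.002,-0.001,0,0,0,1])

```text
time: 2.72
tool_pos: [554.2, -201.2, 56.6]
tcp_rot: [-175.5, 89.8, -4.6]
ft_force: [-0.9, -0.3, 5.8]
finger_gap: 15.2
```

```bash
python3 - <<'E'
from h import *
s=sense();print(s["finger_gap"],s["ft_force"])
R0=down(-99.2)
# view pose: yaw so carrier +y points to camera (az 19), then tilt tool so underside faces camera
a=np.radians(19);ax=np.cross([0,0,-1.],[np.cos(a),np.sin(a),0])
R=Ro.from_rotvec(ax*np.radians(45)).as_matrix()@Ro.from_euler("z",-62,degrees=True).as_matrix()@R0
print(R.round(2));rel((600,-150,400),R)
E
```

```text
15.187824553378283 [-0.85590504 -0.33241566  5.84338334]
[[ 0.67 -0.67 -0.32]
 [ 0.23 -0.23  0.95]
 [-0.71 -0.71  0.  ]]
shift [-0.3433 -0.0579 -0.0382] rot [ 58.83  24.07 -40.4 ]
```

Request:
carry_out(commands=[-0.03,0,0,0,0,0,1,-0.08,0,0,0,0,0,1,-0.13,0,0,0,0,0,1,-0.19,-0.02,-0.01,8,3,-5,1,-0.25,-0.03,-0.02,16,6.5,-11,1,-0.31,-0.05,-0.03,24,10,-16.5,1,-0.343,-0.058,-0.038,32,13,-22,1,-0.343,-0.058,-0.038,40,16,-27,1,-0.343,-0.058,-0.038,48,20,-33,1,-0.343,-0.058,-0.038,58.8,24,-40.4,1,-0.343,-0.058,-0.038,58.8,24,-40.4,1,-0.343,-0.058,-0.038,58.8,24,-40.4,1])

```text
time: 4.22
tool_pos: [599.3, -149.7, 399.2]
tcp_rot: [-89.8, 45.1, 19.2]
ft_force: [0.0, -0.0, -4.3]
finger_gap: 15.0
```

```bash
python3 - <<'E'
from h import *
s=sense();print(s["finger_gap"],s["ft_force"],s["joint_pos"])
p,d=optics.snapshot("scene");u,v=map(int,proj("scene",s["tool_pos"]));print(u,v)
y,x=max(v-75,0),max(u-100,0);cv2.imwrite("pics/f.png",cv2.resize(p[y:y+170,x:x+200],(800,600),interpolation=cv2.INTER_CUBIC)[...,::-1])
E
```

```text
15.002701455777236 [ 0.01045879 -0.0279512  -4.34849385] [-38.43716282 -19.53022205 105.62396326  39.0951101   70.80039756
 117.08182205]
211 109
```

View pics/f.png

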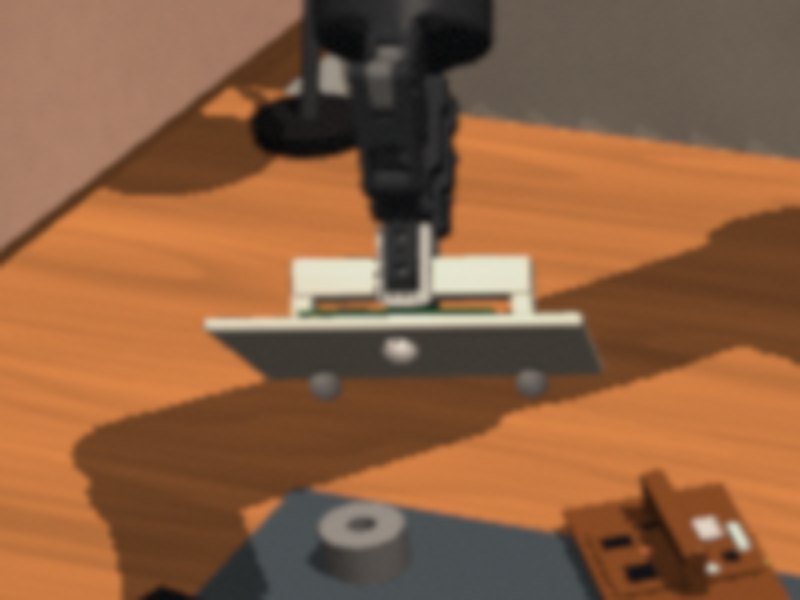

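The lone flat foot is on the +y side (crop 400,348), with the pair behind it. So the carrier lies as assumed, with no flip needed. Going to hover over the stage.

```bash
python3 - <<'E'
from h import *
rel((566,193.4,250),down(-105.65));rel((566,193.4,175),down(-105.65))
E
```

```text
shift [0.1631 0.0494 0.3352] rot [-52.39 -21.54  41.32]
shift [0.2163 0.1023 0.3351] rot [-52.39 -21.54  41.32]
```

Request:
carry_out(commands=[0.02,0.005,0.035,-7.5,-3,6,1,0.04,0.01,0.07,-15,-6,12,1,0.055,0.016,0.11,-22.5,-9,18,1,0.075,0.022,0.15,-30,-12,24,1,0.095,0.028,0.19,-37.5,-15.5,29.5,1,0.11,0.034,0.23,-45,-18.5,35.5,1,0.14,0.042,0.28,-52.4,-21.5,41.3,1,0.163,0.049,0.335,-52.4,-21.5,41.3,1,0.18,0.066,0.335,-52.4,-21.5,41.3,1,0.2,0.087,0.335,-52.4,-21.5,41.3,1,0.216,0.1023,0.335,-52.4,-21.5,41.3,1,0.216,0.1023,0.335,-52.4,-21.5,41.3,1])

```text
time: 5.78
tool_pos: [565.2, 193.7, 173.2]
tcp_rot: [39.8, 89.8, -155.7]
ft_force: [0.4, 0.1, -2.9]
finger_gap: 14.9
```

```bash
cat > m.py <<'E'
from h import *
s=sense();t=s["tool_pos"];print(t,s["joint_pos"].round(1),s["ft_force"])
R=Ro.from_euler("xyz",s["tcp_rot"],degrees=True).as_matrix();print(R.round(4))
for n in("top","scene"):
    p,d=optics.snapshot(n);P=cloud(n,d);np.savez(n+"1.npz",p=p,d=d)
    zp=t[2]-36.6
    Q=P.reshape(-1,3);m=(np.abs(Q[:,2]-zp)<(5 if n=="top" else 3.5))&(np.hypot(Q[:,0]-t[0],Q[:,1]-t[1])<110);Q=Q[m]
    A=np.c_[Q[:,:2]-t[:2],np.ones(len(Q))];c=np.linalg.lstsq(A,Q[:,2],rcond=None)[0]
    print(n,len(Q),cv2.minAreaRect(Q[:,:2].astype(np.float32)),"plane slope deg",np.degrees(c[:2]).round(2),c[2])
E
python3 m.py
```

```text
[565.17324994 193.74356737 173.15961517] [ 14.   10.1  90.8  -0.   79.3 119.6] [ 0.36184493  0.09297701 -2.86599129]
[[-0.0034 -0.2678 -0.9635]
 [-0.0015 -0.9635  0.2679]
 [-1.      0.0024  0.0029]]
top 978 ((564.5654296875, 197.07974243164062), (108.51933288574219, 149.81626892089844), 74.49974822998047) plane slope deg [-0.59 -0.34] 136.8022359781681
scene 1159 ((566.0909423828125, 196.98379516601562), (109.00578308105469, 152.66262817382812), 74.79474639892578) plane slope deg [-0.34 -0.08] 138.36715609871496
```

Request:
carry_out(commands=[0.025,0,0,0,0,0,1,0.045,0,0,0,0,0,1,0.055,0,0,0,0,0,1,0.055,0,0,0,0,0,1])

```text
time: 6.38
tool_pos: [566.3, 193.7, 120.4]
tcp_rot: [87.5, 90.0, -108.1]
ft_force: [0.3, 0.5, -3.5]
finger_gap: 15.1
```

```bash
python3 m.py; python3 - <<'E'
from h import *
z=np.load("top1.npz");y=np.load("scene1.npz")
a=cv2.resize(z["p"][195:305,200:290],(400,489),interpolation=cv2.INTER_CUBIC)
b=cv2.resize(y["p"][200:330,335:441],(400,489),interpolation=cv2.INTER_CUBIC)
cv2.imwrite("pics/hov.png",np.hstack([a,b])[...,::-1])
for n,q in(("top",z),("scene",y)):
    P=cloud(n,q["d"]).reshape(-1,3);t=sense()["tool_pos"]
    c,s=np.cos(np.radians(-15.65)),np.sin(np.radians(-15.65))
    P=P[np.hypot(P[:,0]-565,P[:,1]-194)<130]
    U=(P[:,0]-565.4)*c+(P[:,1]-193.4)*s;V=-(P[:,0]-565.4)*s+(P[:,1]-193.4)*c;Z=P[:,2]
    for lo,hi,nm in((37,44,"top"),(t[2]-39,t[2]-33,"plate"),(47,60,"blocks")):
        m=(Z>lo)&(Z<hi)
        for zn,a,lim in(("U",U,(np.abs(V)<45)),("V",V,(np.abs(U)<60))):
            k=m&lim
            print(n,nm,zn,k.sum(),np.percentile(a[k],[0.5,2,98,99.5]).round(1))
E
```

```text
[566.27771536 193.65423174 120.39436109] [ 14.   12.9  93.4  -0.   73.7 119.6] [ 0.34833196  0.50679345 -3.46898094]
[[-2.000e-04 -2.687e-01 -9.632e-01]
 [-7.000e-04 -9.632e-01  2.687e-01]
 [-1.000e+00  7.000e-04  0.000e+00]]
top 880 ((566.010498046875, 196.96412658691406), (108.70342254638672, 149.90557861328125), 74.2936782836914) plane slope deg [-0.37 -0.28] 83.97409458710636
scene 1227 ((566.5077514648438, 197.07980346679688), (108.32748413085938, 153.19627380371094), 74.55178833007812) plane slope deg [-0.26 -0.18] 85.09471759095428
top top U 143 [-88.5 -88.1  90.7  91.1]
top top V 276 [-65.  -64.7 -48.3 -45.3]
top plate U 470 [-74.7 -72.7  72.4  73.4]
top plate V 425 [-50.5 -49.8  54.5  56.7]
top blocks U 26 [79.3 79.3 85.9 86. ]
top blocks V 114 [-51.3 -51.1 -45.7 -45.6]
scene top U 706 [41.5 42.7 91.7 92.4]
scene top V 583 [-64.3 -61.9  64.7  65.4]
scene plate U 972 [-72.5 -68.5  74.7  75.8]
scene plate V 946 [-49.5 -48.4  57.1  57.8]
scene blocks U 202 [49.1 52.1 86.6 87.7]
scene blocks V 147 [-50.7 -49.2  55.1  55.2]
```

View pics/hov.png

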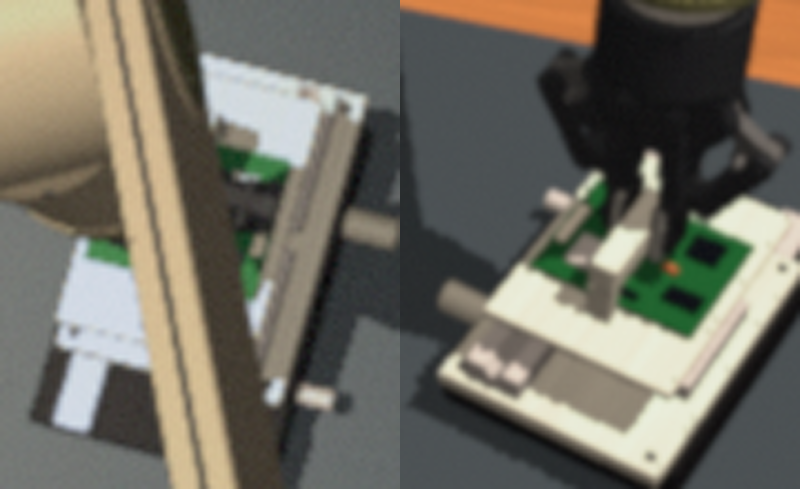

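Both cameras put the carrier about 3.4 mm too far along the stage's +y and about 0.8 mm short in x, measured against the stage top's edges. I'll correct that and go down gently.

Request:
carry_out(commands=[0,0.0034,-0.0008,0,0,0,1,0.004,0.0034,-0.0008,0,0,0,1,0.008,0.0034,-0.0008,0,0,0,1,0.008,0.0034,-0.0008,0,0,0,1])

```text
time: 6.98
tool_pos: [566.6, 190.3, 113.2]
tcp_rot: [179.6, 89.9, -16.0]
ft_force: [0.4, -0.2, -4.3]
finger_gap: 14.8
```

Request:
carry_out(commands=[0.001,0,0,0,0,0,1,0.002,0,0,0,0,0,1,0.002,0,0,0,0,0,1])

```text
time: 7.35
tool_pos: [566.6, 190.3, 111.1]
tcp_rot: [176.3, 89.9, -19.3]
ft_force: [-0.7, 0.5, -3.8]
finger_gap: 15.0
```

Request:
carry_out(commands=[0.0008,0,0,0,0,0,1,0.0015,0,0,0,0,0,1,0.0015,0,0,0,0,0,1])

```text
time: 7.72
tool_pos: [566.5, 190.3, 109.5]
tcp_rot: [170.8, 89.9, -24.8]
ft_force: [-0.6, 0.1, -4.3]
finger_gap: 15.3
```

Request:
carry_out(commands=[0.0005,0,0,0,0,0,1,0.001,0,0,0,0,0,1,0.001,0,0,0,0,0,1])

```text
time: 8.1
tool_pos: [566.5, 190.3, 108.5]
tcp_rot: [171.4, 89.9, -24.2]
ft_force: [0.7, 0.6, -4.0]
finger_gap: 15.2
```

Request:
carry_out(commands=[0.0004,0,0,0,0,0,1,0.0008,0,0,0,0,0,1,0.0008,0,0,0,0,0,1])

```text
time: 8.48
tool_pos: [566.8, 190.4, 108.0]
tcp_rot: [-171.2, 89.9, -6.8]
ft_force: [0.2, 0.9, -2.6]
finger_gap: 15.2
```

Request:
carry_out(commands=[0.0004,0,0,0,0,0,1,0.0008,0,0,0,0,0,1,0.0008,0,0,0,0,0,1])

```text
time: 8.85
tool_pos: [566.9, 190.5, 107.7]
tcp_rot: [-163.6, 89.9, 0.9]
ft_force: [-1.3, 0.2, 3.9]
finger_gap: 15.3
```

Request:
carry_out(commands=[0.0004,0,-0.0003,0,0,0,1,0.0006,0,-0.0003,0,0,0,1,0.0006,0,-0.0003,0,0,0,1])

```text
time: 9.22
tool_pos: [567.1, 190.5, 107.6]
tcp_rot: [-160.9, 89.9, 3.6]
ft_force: [-4.1, -0.8, 6.5]
finger_gap: 15.4
```

```bash
python3 m.py
```

```text
[567.14249228 190.51020024 107.56036192] [ 13.7  13.6  94.   -0.   72.3 119.3] [-4.06008824 -0.81233642  6.47288194]
[[ 1.600e-03 -2.686e-01 -9.632e-01]
 [ 1.000e-04 -9.632e-01  2.686e-01]
 [-1.000e+00 -5.000e-04 -1.600e-03]]
top 849 ((566.7868041992188, 194.35101318359375), (108.74246978759766, 150.04518127441406), 74.32930755615234) plane slope deg [-0.5  -0.29] 71.17758542887923
scene 1318 ((567.3427734375, 193.7312774658203), (108.11348724365234, 154.32508850097656), 74.37621307373047) plane slope deg [-0.43 -0.12] 71.68243887452621
```

Request:
carry_out(commands=[0,0,0.0004,0,0,0,1,0,0,0.0008,0,0,0,1,0,0,0.0008,0,0,0,1])

```text
time: 9.7
tool_pos: [566.8, 190.6, 107.7]
tcp_rot: [-163.6, 89.8, 0.8]
ft_force: [2.0, -1.3, 1.2]
finger_gap: 15.1
```

Request:
carry_out(commands=[0.0004,0,0.0003,0,0,0,1,0.0006,0,0.0003,0,0,0,1,0.0006,0,0.0003,0,0,0,1])

```text
time: 10.07
tool_pos: [566.9, 190.6, 107.6]
tcp_rot: [-164.3, 89.8, 0.1]
ft_force: [0.1, -1.3, 5.8]
finger_gap: 15.2
```

```bash
python3 - <<'E'
from h import *
s=sense();print(s["wrist_torque"],s["ft_force"],s["tool_pos"])
def fit(Q,c0,yaw,z0):
    c,sn=np.cos(np.radians(yaw)),np.sin(np.radians(yaw))
    D=Q-np.r_[c0,0];U=D[:,0]*c+D[:,1]*sn;V=-D[:,0]*sn+D[:,1]*c
    m=(abs(U)<72)&(abs(V)<51)&((abs(U)>55)|(abs(V)>53))&(abs(Q[:,2]-z0)<5)   # bare plate ends
    U,V,Z=U[m],V[m],Q[m,2]
    for _ in range(3):
        A=np.c_[U,V,np.ones(len(U))];k=np.linalg.lstsq(A,Z,rcond=None)[0];e=abs(Z-A@k);g=e<2.5*np.median(e)+.3;U,V,Z=U[g],V[g],Z[g]
    return len(Z),np.degrees(k[:2]).round(2),k[2].round(2)
for n in("top","scene"):
    a=cloud(n,np.load(n+"0.npz")["d"]).reshape(-1,3)
    print(n,"bench",fit(a,(553.2,-200.8),-9.1,20))
    D=[optics.snapshot(n)[1] for _ in range(4)];b=np.concatenate([cloud(n,d).reshape(-1,3) for d in D])
    print(n,"now",fit(b,(567,194),-15.65,71))
    b1=a[(a[:,0]-565.4)**2+(a[:,1]-193.4)**2<130**2];
    c,sn=np.cos(np.radians(-15.65)),np.sin(np.radians(-15.65));U=(b1[:,0]-565.4)*c+(b1[:,1]-193.4)*sn;V=-(b1[:,0]-565.4)*sn+(b1[:,1]-193.4)*c
    m=(abs(U)<86)&(abs(V)<61)&(abs(b1[:,2]-40.5)<3.5);A=np.c_[U,V,np.ones(len(U))][m];k=np.linalg.lstsq(A,b1[m,2],rcond=None)[0];print(n,"stage top (40?)",np.degrees(k[:2]).round(2),k[2])
    for w,lo in(("blocks",52),):
        m=(abs(V+35)<13)&(abs(U)<83)&(b1[:,2]>51);print(n,"land z",np.median(b1[m,2]));m=(abs(V-40)<12)&(abs(U)<33);print(n,"pad z",np.median(b1[m,2]))
E
```

```text
[-0.36689859  0.07287987 -0.00612099] [ 0.05717672 -1.34174928  5.78833005] [566.91394757 190.62220566 107.61501298]
top bench (492, array([-0.05, -0.23]), np.float64(19.54))
top now (1075, array([-0.23, -0.61]), np.float64(70.89))
top stage top (40?) [-0.01  0.03] 40.29171871442856
top land z 54.11213388482395
top pad z 50.99658161656248
scene bench (376, array([0.05, 0.16]), np.float64(20.32))
scene now (1743, array([-0.1 , -0.21]), np.float64(71.56))
scene stage top (40?) [-0.05  0.03] 40.90111907453143
scene land z 54.59470631678187
scene pad z 51.67513480552884
```

Request:
carry_out(commands=[0.0003,0.0005,0,0,0,-0.3,1,0.0004,0.0008,0,0,0,-0.3,1,0.0005,0.0003,0,0,0,-0.3,1,0.0005,0.0005,0,0,0,-0.3,1])

```text
time: 10.98
tool_pos: [567.0, 190.4, 107.6]
tcp_rot: [-118.1, 89.5, 46.3]
ft_force: [0.2, 1.0, 6.8]
finger_gap: 15.2
```

```bash
cat > t.py <<'E'
from h import *
s=sense();print(s["wrist_torque"],s["ft_force"],s["tool_pos"])
from scipy.optimize import least_squares
def fit(Q,c0,yaw,z0):
    c,sn=np.cos(np.radians(yaw)),np.sin(np.radians(yaw))
    D=Q-np.r_[c0,0];U=D[:,0]*c+D[:,1]*sn;V=-D[:,0]*sn+D[:,1]*c
    m=(abs(U)<72)&(abs(V)<51)&(abs(U)>55)&(abs(Q[:,2]-z0)<4)
    A=np.c_[U,V,np.ones(len(U))][m];k=least_squares(lambda k:A@k-Q[m,2],[0,0,z0],loss="soft_l1",f_scale=.5).x
    return k
for n in("top","scene"):
    a=fit(cloud(n,np.load(n+"0.npz")["d"]).reshape(-1,3),(553.2,-200.8),-9.1,20)
    b=fit(np.concatenate([cloud(n,optics.snapshot(n)[1]).reshape(-1,3) for _ in range(4)]),(567,194),-15.65,71)
    d=b-a-[0,0,50.9];print(n,"slope",np.degrees(d[:2]).round(2),"excess cone,groove,flat",(np.array([[-45,-35,1],[45,-35,1],[0,40,1]])@d).round(2))
E
python3 t.py
```

```text
[-0.0766704   0.22535226 -0.10736106] [0.19271588 0.9944804  6.81850892] [566.95021037 190.41726191 107.62210593]
top slope [-0.33 -0.26] excess cone,groove,flat [0.84 0.32 0.24]
scene slope [-0.2   0.07] excess cone,groove,flat [0.54 0.22 0.46]
```

Request:
carry_out(commands=[0.0003,0,0.0006,0,0.3,0,1,0.0004,0,-0.0002,0,0.3,0,1,0.0005,0,0.0002,0,0.3,0,1,0.0005,0,0.0002,0,0.3,0,1])

```text
time: 11.88
tool_pos: [566.9, 190.6, 107.6]
tcp_rot: [-141.4, 89.3, 23.0]
ft_force: [-1.0, -0.3, 6.7]
finger_gap: 14.6
```

```bash
python3 t.py
```

```text
[-0.27925464  0.37979211 -0.1055135 ] [-0.95569594 -0.31082508  6.67261184] [566.86046186 190.58952797 107.57651717]
top slope [0.14 0.59] excess cone,groove,flat [-0.17  0.05  0.7 ]
scene slope [-0.02 -0.08] excess cone,groove,flat [0.49 0.46 0.36]
```

Request:
carry_out(commands=[0,0,0,0,0,0,1,0,0,0,0,0,0,1,0,0,0,0,0,0,1,0,0,0,0,0,0,0.55,0,0,0,0,0,0,0.5,0,0,0,0,0,0,0.5], grip_force=20)

```text
time: 13.02
tool_pos: [566.6, 190.6, 107.1]
tcp_rot: [-140.3, 89.4, 24.2]
ft_force: [0.2, -0.4, -0.3]
finger_gap: 21.1
```

```bash
python3 t.py
```

```text
[ 0.04314023 -0.01240413  0.03136817] [ 0.24903406 -0.36790669 -0.33760917] [566.55639004 190.61239463 107.1403276 ]
top slope [-0.18 -0.22] excess cone,groove,flat [0.72 0.44 0.29]
scene slope [-0.17 -0.18] excess cone,groove,flat [0.69 0.42 0.33]
```

Let go, the carrier stands level and its height is right within camera bias. I'll re-grip lightly, work it about a little to make sure it's home, hold, then release.

Request:
carry_out(commands=[0,0,0,0,0,0,1,0,0,0,0,0,0,1,0,0,0,0,0,0,1,0.0006,0,0.0005,0,0,0,1,0.0006,0,-0.0005,0,0,0,1,0.0006,0.0005,0,0,0,0,1,0.0006,-0.0005,0,0,0,0,1,0.0008,0,0,0,0,0,1,0.0008,0,0,0,0,0,1,0.0008,0,0,0,0,0,1], grip_force=25)

```text
time: 14.68
tool_pos: [567.1, 190.6, 107.6]
tcp_rot: [-142.2, 89.3, 22.2]
ft_force: [-2.0, -2.0, 7.4]
finger_gap: 15.3
```

```bash
python3 t.py
```

```text
[-0.38270965  0.54105043 -0.07538873] [-2.00058813 -2.01858124  7.4220036 ] [567.07522447 190.63062072 107.55485411]
top slope [0.06 0.52] excess cone,groove,flat [-0.09  0.01  0.64]
scene slope [-0.23 -0.09] excess cone,groove,flat [0.54 0.17 0.23]
```

Request:
carry_out(commands=[0,0,0,0,0,0,0.5,0,0,0,0,0,0,0.5,0,0,0,0,0,0,0.5])

```text
time: 15.45
tool_pos: [566.9, 190.6, 107.2]
tcp_rot: [-141.5, 89.3, 22.9]
ft_force: [0.7, -0.5, -0.3]
finger_gap: 21.0
```

```bash
python3 - <<'E'
from h import *
s=sense();print(s["tool_pos"],s["ft_force"]);rel((566.8,190.5,107.4),down(-105.65))
E
```

```text
[566.88802242 190.64618529 107.22428205] [ 0.7242774  -0.48258431 -0.32485051]
shift [-0.0002  0.0002  0.    ] rot [ 0.06 -0.53  0.43]
```

Request:
carry_out(commands=[0,0,0,0,-0.53,0.43,0.5,0,0,0,0,-0.53,0.43,0.5,0,0,0,0,-0.53,0.43,1,0,0,0,0,-0.53,0.43,1,0,0,0,0,-0.53,0.43,1,0.0004,0,0.0003,0,-0.53,0.43,1,0.0005,0,-0.0003,0,-0.53,0.43,1,0.0005,0.0003,0,0,-0.53,0.43,1,0.0005,-0.0003,0,0,-0.53,0.43,1,0.0005,0,0,0,-0.53,0.43,1,0.0005,0,0,0,-0.53,0.43,1,0.0005,0,0,0,-0.53,0.43,1])

```text
time: 16.95
tool_pos: [567.0, 190.7, 107.1]
tcp_rot: [174.4, 90.0, -21.1]
ft_force: [-1.2, -1.0, 5.0]
finger_gap: 15.3
```

```bash
python3 t.py
```

```text
[-0.09499598  0.37479045 -0.16250992] [-1.21641241 -0.98376777  5.03501645] [567.02099493 190.65300689 107.06023825]
top slope [-0.31 -0.13] excess cone,groove,flat [0.71 0.22 0.3 ]
scene slope [-0.18 -0.11] excess cone,groove,flat [0.56 0.29 0.28]
```

Request:
carry_out(commands=[0,0,0,0,0,0,0.6,0,0,0,0,0,0,0.3,0,0,0,0,0,0,0,0,0,0,0,0,0,0,-0.02,0,0,0,0,0,0,-0.06,0,0,0,0,0,0,-0.12,0,0,0,0,0,0,-0.17,0,0,0,0,0,0,-0.17,0.1,0.06,0,0,0,0,-0.17,0.2,0.12,0,0,0,0,-0.17,0.2,0.12,0,0,0,0,-0.17,0.2,0.12,0,0,0,0])

```text
time: 18.85
tool_pos: [396.2, 29.1, 278.6]
tcp_rot: [-177.2, 89.8, -12.8]
ft_force: [0.5, 0.1, 0.1]
finger_gap: 42.8
```

```bash
python3 t.py; python3 - <<'E'
from h import *
z,_=optics.snapshot("top");y,_=optics.snapshot("scene")
a=cv2.resize(z[195:305,200:290],(400,489),interpolation=cv2.INTER_CUBIC)
b=cv2.resize(y[200:330,335:441],(400,489),interpolation=cv2.INTER_CUBIC)
cv2.imwrite("pics/fin.png",np.hstack([a,b])[...,::-1])
E
```

```text
[-0.02882239  0.01209597 -0.02847269] [0.52957317 0.09017592 0.13275785] [396.1607173   29.08786339 278.58129422]
top slope [0.02 0.24] excess cone,groove,flat [0.26 0.3  0.6 ]
scene slope [-0.12 -0.08] excess cone,groove,flat [0.58 0.4  0.39]
```

View pics/fin.png

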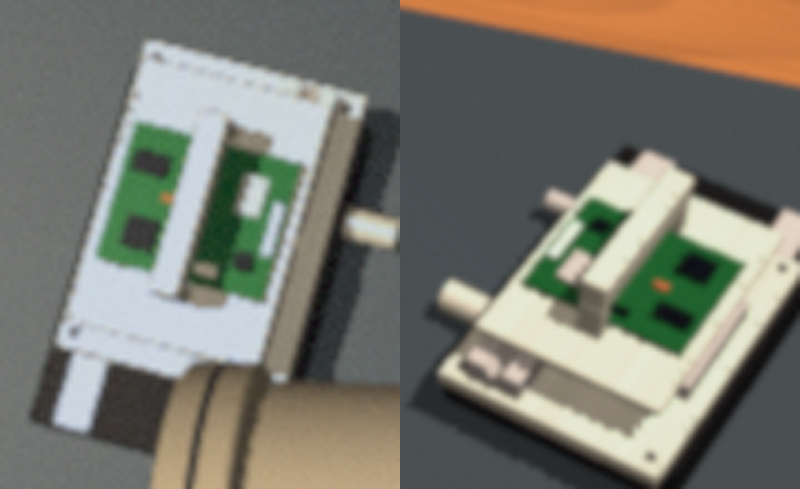

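The carrier sits level on the stage. All three feet read about 0.4 mm high, which is roughly the camera's own height bias, and the gripper is clear. Handing in.

```bash
python3 -c "
from bench import order;print(order.hand_in())"
```

```text
the job is handed in; nothing more can be done
None
```

The carrier is on the stage with its three feet home as far as I could measure. I let go, drew clear and handed the job in at about 19 s; the hand-in reports no verdict.

- **Orientation:** I lifted the carrier by its bar and tilted it towards the camera. The single flat foot showed on the expected side, so it needed no turning round.
- **Placing:** I found the wound-out stage top by eye. Hovering just above it showed the carrier about 3.4 mm off in the stage's y, so I corrected that before lowering in steps of 1 mm or less. The net load at the wrist was never more than about 11 N when I read it.
- **Seating:** I worked the carrier about lightly and let go and re-gripped it twice while it was on the stage. I then held it seated for the required time before the final release.

**Last checks:**
- **Foot heights:** after release the two cameras put the feet 0.3 to 0.6 mm high, inside the 1.3 mm limit. Most of that looks like camera height bias: the stage's own faces also read up to about 0.8 mm high.
- **Tilt:** the tilt reads 0.25° or less.
- **Robot contact:** the wrist read no contact force.
- **Disagreements:** single tilt readings scattered by up to about 0.5° and the two cameras did not always agree. The roughly 3 mm gap between the arm's reported position and what both cameras saw over the stage was never explained.
- **Not checked:** I did not re-measure the other things on the bench after the move.

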